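# Line up wound stators by height on the tester strip

### The arm

A 6-joint arm with a two-finger parallel gripper is mounted at the origin on the work surface. World frame = base frame: x ahead of the robot, y to its left, z up, the work surface at z = 0. Lengths are in m, angles in rad, forces in N, time in s.
With the tool pointing down it reaches from about 0.2 to 0.875 m from the base axis. Payload 3.4 kg.
Tool frame: the origin (TCP) lies between the finger pads; the fingertips stand 25 mm ahead of it and the grasp point (between the pads) lies 6 mm ahead of it (r.nose_length is the z of the fingertips in the tool frame, in m); z points along the fingers, y is the line along which they close (so a half turn about z gives the same grasp; the last joint's range is limited). The gripper opens to 94 mm and grips with 3 to 60 N. Pads are 16 mm wide; open, the fingers measure 119 mm over their backs; the gripper's body (75 mm by 177 mm) begins 78 mm behind the grasp point.
Start: joints at [1.083, 0.276, 1.505, -0, 1.361, -0.121], TCP at [0.206, 0.537, 0.203] pointing down, gripper open.
Joint ranges: [-2.89, 2.89], [-0.75, 2.08], [0.22, 2.7], [-1.18, 4.32], [0.11, 2.71], [-2.7, 2.7]. Speed limits (rad/s): [2.57, 2.57, 3.14, 3.14, 3.14, 3.14].

### API

Orientations are given as a unit quaternion [w, x, y, z].
In Python, from plant import r, gripper_to, inverse_kinematics, vision, models, telemetry gives the robot as it stands. Calls block until the motion is done:
- r.move_to(position, orientation): joint-space move of the TCP to a pose.
- r.move_l(position, rot=None, vel=0.15, guard=None): straight line of the TCP; rot=None keeps the orientation; vel is the mean speed in m/s. With guard (N) it stops when the force on the tool has changed by that much, and returns True; else False.
- r.movej(angles): joint-space move.
- gripper_to(opening, f_grip=None): finger opening in m; f_grip is the grip in N (None keeps the last); returns when the fingers have stopped.
- r.hold(seconds).
- inverse_kinematics(position, orientation): joint angles nearest the present ones, or None.
- vision.snapshot(name): name is "scene" or "top"; returns the picture (480x640x3 uint8, red, green, blue); there is no depth.
- vision.get_calibration(name): a dict with "fx", "fy", "cx", "cy" (pixels), "D" ([k1, k2, p1, p2, k3] as OpenCV has them; the pictures are not rectified), "position" and "orientation" of the camera in the world. Camera axes: x right, y down, z forward; pixel columns grow to the right and rows downward; lengths in m; the calibration is good to about 2 mm. A picture is of the moment at which its call begins. get_calibration takes no time and is no camera call.
A pose or a line that the arm cannot do raises r.PlanningError and nothing moves.
- r.sign_off(): hands the job in; it is judged then, once.
Trained networks look in the newest picture that a camera, given by its name, has taken for a name from the list of things; names that differ only in an ending like _2 or _b are one class to them, and where a whole thing is asked for, a point or a joint stands for the part that bears it (a point fixed in the world has none). Each returns a list of dicts, best first, with "score" (0 to 1); they miss things now and then, are a little off and sometimes report something else, mostly with a low value. They report only what shows in the picture. A call takes as long as a camera call. They do not tell look-alikes from the thing itself.
- models.boxes_of(thing, camera): "at" ([x, y, z] in m, in world coordinates, good to about 4 mm: the middle of the surface that is visible of it).
- models.regions_of(thing, camera): "pixels" (480x640 bool, what is visible of it).
- models.mark_of(thing, camera): "at" ([x, y, z] in m, in world coordinates, good to about 4 mm: a listed point, or the origin of a listed thing).
Readings, each from a call of its own:
- telemetry.current_t(): time.
- telemetry.current_joints(): joint angles.
- telemetry.current_dq(): joint speeds.
- telemetry.current_joint_efforts(): joint torques, N m.
- telemetry.current_ee_pos(): TCP position.
- telemetry.current_tool_rot(): TCP orientation.
- telemetry.current_wrist_force(): force on the tool from outside, world axes, zero at the start.
- telemetry.current_torque(): the same for the moment, N m.
- telemetry.current_opening(): finger opening in m.
- telemetry.current_finger_force(): force on a finger pad.
Only numpy, scipy, OpenCV 4.12 (cv2) and the standard library are available. Lean on these libraries where they do the work, as an engineer would, in place of code of your own. Each camera call takes 0.05 s, during which the arm holds its last target. There are 200 camera calls.

### The job

Load the winding tester's strip: stand the four loose stators from the bench (not those in the totes) upright on its four marks, one centred on each, in order of height, with the shortest on the mark next to the red stop and the tallest next to the grey stop. Set each one down gently rather than dropping it, and leave the wire spool and the amber bottle standing where they are.

Things in the scene. Friction and masses are not known exactly. Their poses are not given: they have to be found in the camera images.
- stator_40: The shortest of four loose motor stators, standing upright: round steel stack 56 mm across, on top teal insulator with copper coils and a black collar 33 mm across. 40 mm tall; grip the steel, 8 to 28 mm above the underside (teal foot below is 48 mm across). About 0.3 kg, +-25 %. Origin: centre of underside; z up its axis, turn about it is free.
- stator_54: The second shortest of four loose motor stators, standing upright: round steel stack 56 mm across, on top teal insulator with copper coils and a black collar 33 mm across. 54 mm tall; grip the steel, 8 to 42 mm above the underside (teal foot below is 48 mm across). About 0.42 kg, +-25 %. Origin: centre of underside; z up its axis, turn about it is free.
- stator_68: The second tallest of four loose motor stators, standing upright: round steel stack 56 mm across, on top teal insulator with copper coils and a black collar 33 mm across. 68 mm tall; grip the steel, 8 to 56 mm above the underside (teal foot below is 48 mm across). About 0.55 kg, +-25 %. Origin: centre of underside; z up its axis, turn about it is free.
- stator_82: The tallest of four loose motor stators, standing upright: round steel stack 56 mm across, on top teal insulator with copper coils and a black collar 33 mm across. 82 mm tall; grip the steel, 8 to 70 mm above the underside (teal foot below is 48 mm across). About 0.68 kg, +-25 %. Origin: centre of underside; z up its axis, turn about it is free.
- carrier: Fixed flat aluminium strip lying across in front of the robot: 470 mm along its y, 70 mm along its x, top 8 mm above the bench. Four identical round marks (yellow rings 62 mm across, grey inside, flush) have centres on its centre line at y = -135, -45, 45 and 135 mm. Origin: centre of its underside. Place and turn vary.
- red_stop: Fixed red plastic block, 24 mm along the strip, 50 mm across it and 34 mm high, on the carrier's top at one end, which end varies; its centre is 80 mm from the centre of the nearest mark, on the line of marks. It tells at which end the row begins. Origin: centre of its underside.
- grey_stop: The same block in dark grey, fixed at the carrier's other end. Origin: centre of its underside.
- spool: Loose reel of copper wire with white flanges, 60 mm across and 50 mm tall, standing among the stators; not to be moved. Origin: centre of its underside.
- bottle: Loose amber bottle with a paper label and blue cap, 44 mm across and 85 mm tall, standing among the stators; not to be moved. Origin: centre of its underside.
Things that resemble listed ones, but are neither listed nor needed, are in the scene too. Leave any green, pink or purple look-alike of the stator_68 alone.

How it is judged:
By the outcome, as a careful person would: the job done as asked, in the order asked, and still so for the second after the job is handed in, with the robot touching nothing.
It also fails if it takes over 99 s, if anything falls off the work surface, if the arm or the gripper's body presses on something with over 40 N, if the wrist force passes 120 N, or if a joint passes its speed limit or range.

## Working session

There is one attempt and no reset: what is moved stays moved. The work goes in short steps, each a Python script; the robot and the scene stay as the last script left them, time stands still between calls to the robot, and variables do not carry over. Pictures are saved under pics/ and viewed, at most 14 in all, crops included, and the job is handed in when it is done.

```bash
ls; mkdir -p pics
python3 - <<'E'
from plant import r, vision, models, telemetry
import cv2
for n in("scene","top"):
    im=vision.snapshot(n); cv2.imwrite(f"pics/{n}0.png",im[:,:,::-1])
    print(n,vision.get_calibration(n))
    for t in("stator_40","stator_54","stator_68","stator_82","carrier","red_stop","grey_stop","spool","bottle"):
        print(t,[(round(d["score"],2),[round(float(v),3) for v in d["at"]]) for d in models.mark_of(t,n)])
print(telemetry.current_t(), telemetry.current_tool_rot())
E
```

```text
pics
scene {'fx': 493.7849921651258, 'fy': 493.7849921651258, 'cx': 321.6162168303022, 'cy': 233.9744885064753, 'D': array([-0.09960838,  0.        ,  0.        ,  0.        ,  0.        ]), 'position': array([ 0.83851108, -0.4042606 ,  0.90775664]), 'orientation': array([-0.26503752,  0.90645723,  0.3132702 , -0.09976064])}
stator_40 [(0.92, [0.313, 0.299, -0.0]), (0.91, [0.435, 0.068, -0.0]), (0.79, [0.428, -0.353, -0.001]), (0.76, [0.435, 0.471, -0.002]), (0.67, [0.334, 0.448, -0.0]), (0.65, [0.442, 0.196, -0.001]), (0.61, [0.409, 0.374, 0.001])]
stator_54 [(0.92, [0.313, 0.299, -0.0]), (0.91, [0.435, 0.068, -0.0]), (0.79, [0.428, -0.353, -0.001]), (0.76, [0.435, 0.471, -0.002]), (0.67, [0.334, 0.448, -0.0]), (0.65, [0.442, 0.196, -0.001]), (0.61, [0.409, 0.374, 0.001])]
stator_68 [(0.92, [0.313, 0.299, -0.0]), (0.91, [0.435, 0.068, -0.0]), (0.79, [0.428, -0.353, -0.001]), (0.76, [0.435, 0.471, -0.002]), (0.67, [0.334, 0.448, -0.0]), (0.65, [0.442, 0.196, -0.001]), (0.61, [0.409, 0.374, 0.001])]
stator_82 [(0.92, [0.313, 0.299, -0.0]), (0.91, [0.435, 0.068, -0.0]), (0.79, [0.428, 
[... 1406 characters left out ...]
66, 0.003]), (0.82, [0.428, -0.352, -0.002]), (0.76, [0.407, 0.374, 0.001]), (0.61, [0.526, 0.308, 0.002]), (0.58, [0.443, 0.2, -0.002])]
stator_82 [(0.98, [0.333, 0.451, -0.002]), (0.96, [0.43, 0.472, -0.003]), (0.93, [0.308, 0.299, -0.001]), (0.87, [0.436, 0.066, 0.003]), (0.82, [0.428, -0.352, -0.002]), (0.76, [0.407, 0.374, 0.001]), (0.61, [0.526, 0.308, 0.002]), (0.58, [0.443, 0.2, -0.002])]
carrier [(0.78, [0.61, -0.002, -0.0])]
red_stop [(0.57, [0.595, 0.209, 0.009]), (0.36, [0.612, -0.005, -0.001])]
grey_stop [(0.55, [0.627, -0.224, 0.012]), (0.23, [0.458, -0.214, 0.0])]
spool []
bottle [(0.68, [0.423, -0.072, 0.002])]
1.0 [2.36101517e-05 1.82364445e-01 9.83231002e-01 6.61033400e-05]
```

View pics/scene0.png

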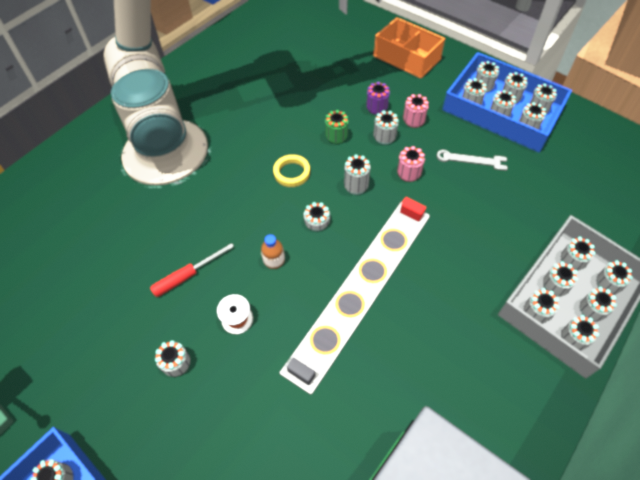

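View pics/top0.png

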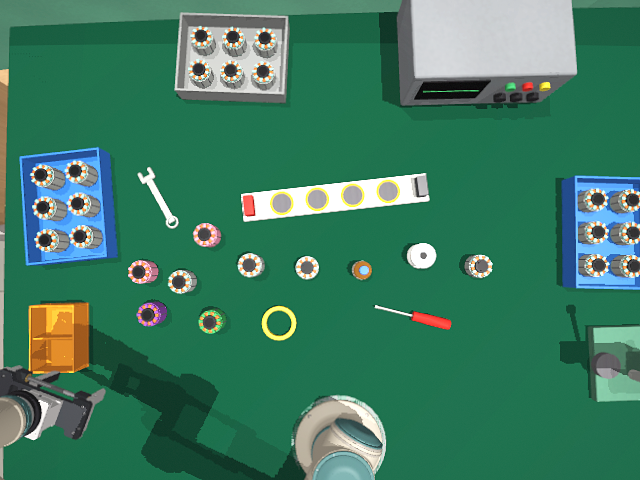

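The loose steel-coloured candidates in the scene view are at (385,126), (357,173), (317,216) and (172,358). The look-alikes are green (336,126), purple (378,97) and pink (416,109) and (411,163), and the stators in the totes don't count either. The red stop is at the +y end (413,209) and the grey stop at (301,371). Next I'll triangulate the collars and marks and check the choice in a close crop.

```bash
cat > h.py <<'E'
import numpy as np, cv2
from scipy.spatial.transform import Rotation as R
from plant import vision
def cam(n):
    c=vision.get_calibration(n); q=c["orientation"]
    return np.array([[c["fx"],0,c["cx"]],[0,c["fy"],c["cy"]],[0,0,1]]),np.array(c["D"]),np.array(c["position"]),R.from_quat([q[1],q[2],q[3],q[0]]).as_matrix()
def ray(n,px):
    K,D,p,M=cam(n); u=cv2.undistortPoints(np.array(px,float).reshape(1,1,2),K,D).ravel()
    d=M@np.array([u[0],u[1],1]); return p,d/np.linalg.norm(d)
def proj(n,X):
    K,D,p,M=cam(n)
    return cv2.projectPoints(np.array(X,float).reshape(1,3),cv2.Rodrigues(M.T)[0],-M.T@p,K,D)[0].ravel()
def onz(n,px,z):
    p,d=ray(n,px); return p+d*(z-p[2])/d[2]
def tri(a,b):
    A=np.zeros((3,3));y=np.zeros(3);rs=[ray("scene",a),ray("top",b)]
    for p,d in rs:
        P=np.eye(3)-np.outer(d,d);A+=P;y+=P@p
    X=np.linalg.solve(A,y); return X,max(np.linalg.norm(np.cross(X-p,d)) for p,d in rs)
def blob(mask,near,amin=8,rad=25):
    n,_,s,c=cv2.connectedComponentsWithStats(mask.astype(np.uint8))
    k=[i for i in range(1,n) if s[i,4]>=amin and np.hypot(*(c[i]-near))<rad]
    return max(k,key=lambda i:s[i,4]) and c[max(k,key=lambda i:s[i,4])] if k else None
E
python3 - <<'E'
from h import *
im={n:cv2.imread(f"pics/{n}0.png") for n in("scene","top")}
st={"A":(.41,.375),"B":(.443,.198),"C":(.4355,.067),"D":(.428,-.352)}
tiles=[]
for k,(x,y) in st.items():
    px={};row=[]
    for n in im:
        c=proj(n,(x,y,.06)); 
        ww=np.zeros((480,640),bool); u,v=c.astype(int); ww[max(v-22,0):v+22,u-22:u+22]=1
        dark=(im[n].max(2)<75)&ww
        px[n]=blob(dark,c,8,20)
        row.append(cv2.resize(im[n][v-30:v+30,u-30:u+30],(240,240),interpolation=cv2.INTER_CUBIC))
    print(k,px, *(tri(px["scene"],px["top"]) if all(v is not None for v in px.values()) else ()))
    tiles.append(np.vstack(row))
cv2.imwrite("pics/crop1.png",cv2.resize(np.hstack(tiles),(800,400)))
# marks
P={}
for n in im:
    h=cv2.cvtColor(im[n],cv2.COLOR_BGR2HSV); m=cv2.inRange(h,(20,90,90),(35,255,255))
    cs,_=cv2.findContours(m,cv2.RETR_EXTERNAL,cv2.CHAIN_APPROX_NONE)
    P[n]=[cv2.fitEllipse(c) for c in cs if len(c)>30]
    P[n]=[e for e in P[n] if 15<max(e[1])<34]
    for e in P[n]: print(n,np.round(e[0],1),np.round(e[1],1),onz(n,e[0],.008).round(4))
for a in P["scene"]:
    for b in P["top"]:
        X,e=tri(a[0],b[0])
        if e<.006 and X[0]>.52 and abs(X[2])<.03: print("mark",X.round(4),round(e,4))
E
```

```text
A {'scene': array([386.5, 118. ]), 'top': array([177.75903614, 281.77108434])} [0.40716597 0.37485918 0.06335297] 0.001324704894980015
B {'scene': array([357.02597403, 163.42857143]), 'top': array([241.46153846, 255.61538462])} [0.45533145 0.20828552 0.08505768] 0.014595205483545806
C {'scene': array([316.35164835, 211.69230769]), 'top': array([296.35, 261.  ])} [0.4405896  0.08257154 0.02873235] 0.014964507296494576
D {'scene': array([168.98742138, 354.22012579]), 'top': array([463.22680412, 263.55670103])} [ 0.42319907 -0.33594481  0.01482338] 0.01893436064938372
scene [324.9 339.6] [26.5 28.3] [ 0.6212 -0.1413  0.008 ]
scene [349.5 303.8] [24.2 27.2] [ 0.6134 -0.0519  0.008 ]
scene [372.4 270.4] [22.1 26.2] [0.6057 0.0377 0.008 ]
scene [393.5 239.7] [20.  25.1] [0.5981 0.127  0.008 ]
top [281.2 202.9] [22.2 22.7] [0.5991 0.1289 0.008 ]
top [316.8 198.8] [22.3 22.5] [0.607  0.0388 0.008 ]
top [352.1 194.9] [22.4 22.6] [ 0.6145 -0.0503  0.008 ]
top [387.8 190.9] [22.3 22.5] [ 0.6224 -0.1405  0.008 ]
mark [ 0.6218 -0.1409  0.0083] 0.0007
mark [ 0.6139 -0.051   0.0072] 0.0009
mark [0.6063 0.0383 0.0081] 0.0008
mark [0.5985 0.1284 0.0069] 0.001
```

View pics/crop1.png

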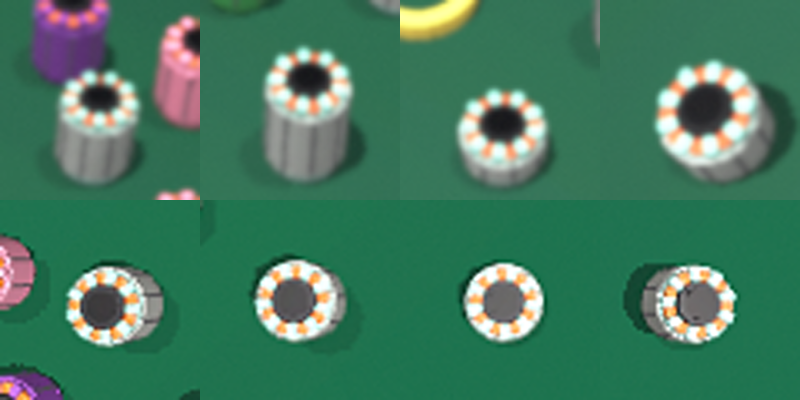

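The crop shows four plain steel stators with teal and copper tops: A and B tall, C shortest, D medium. None is green, pink or purple. In the top view the collars look grey, so I'll redo that segmentation.

Run:
```python
from h import *
im={n:cv2.imread(f"pics/{n}0.png") for n in("scene","top")}
st={"A":(.41,.375),"B":(.443,.198),"C":(.4355,.067),"D":(.428,-.352)}
for k,(x,y) in st.items():
    px={}
    for n in im:
        c=proj(n,(x,y,.05)); u,v=c.astype(int); ww=np.zeros((480,640),bool); ww[v-22:v+22,u-22:u+22]=1
        h=cv2.cvtColor(im[n],cv2.COLOR_BGR2HSV)
        m=(h[...,2]<(75 if n=="scene" else 115))&(h[...,1]<90)&ww if n=="top" else (h[...,2]<75)&ww
        m=cv2.morphologyEx(m.astype(np.uint8),cv2.MORPH_OPEN,np.ones((3,3)))
        px[n]=blob(m,c,20,16)
        print(k,n,px[n],end=" ")
    X,e=tri(px["scene"],px["top"]); print("\n  ",X.round(4),round(e,4))
    for z in(.04,.054,.068,.082): print("   ",z,onz("scene",px["scene"],z)[:2].round(4),onz("top",px["top"],z)[:2].round(4))
```

```text
A scene [386.5 118. ] A top [178.1969697  281.76515152] 
   [0.4074 0.3737 0.0643] 0.001
    0.04 [0.3943 0.3953] [0.4076 0.3821]
    0.054 [0.4015 0.3824] [0.408  0.3776]
    0.068 [0.4087 0.3695] [0.4083 0.3732]
    0.082 [0.4158 0.3566] [0.4086 0.3688]
B scene [357.02631579 163.48684211] B top [248.83846154 264.66153846] 
   [0.4438 0.2016 0.0796] 0.001
    0.04 [0.4242 0.2299] [0.4451 0.2084]
    0.054 [0.4309 0.2196] [0.4449 0.2063]
    0.068 [0.4376 0.2094] [0.4447 0.2041]
    0.082 [0.4443 0.1992] [0.4446 0.2019]
C scene [316.34831461 211.79775281] C top [306.28181818 267.41818182] 
   [0.4343 0.0683 0.0358] 0.0009
    0.04 [0.4356 0.0654] [0.4349 0.0687]
    0.054 [0.4421 0.0578] [0.4349 0.0684]
    0.068 [0.4486 0.0503] [0.4348 0.068 ]
    0.082 [0.4551 0.0427] [0.4348 0.0676]
D scene [168.98742138 354.22012579] D top [481.97674419 265.05813953] 
   [ 0.4294 -0.3521  0.0554] 0.0005
    0.04 [ 0.4216 -0.3516] [ 0.4297 -0.3573]
    0.054 [ 0.4284 -0.3524] [ 0.4298 -0.3522]
    0.068 [ 0.4351 -0.3533] [ 0.4298 -0.3471]
    0.082 [ 0.4418 -0.3541] [ 0.4298 -0.342 ]
```

Heights check out at 0.064, 0.080, 0.036 and 0.055 for A to D, so A is stator_68, B is 82, C is 40 and D is 54. I'll start with the shortest.

```bash
cat > job.py <<'E'
from h import *
from plant import r, gripper_to, inverse_kinematics, models, telemetry as T
PICK={40:(.4352,.067),54:(.4290,-.3522),68:(.4085,.3715),82:(.4445,.2005)}
MARK={40:(.5985,.1282),54:(.6061,.0383),68:(.6140,-.0510),82:(.6218,-.1409)}
H={40:.023,54:.027,68:.034,82:.042}
PHI=np.arctan2(.0233,.2691)
def quat(phi,flip=1):
    t=(phi+np.pi/2)/2+flip*np.pi/2; return np.array([0,np.cos(t),np.sin(t),0])
def run(k,flip,dx=0,dy=0):
    q=quat(PHI,flip); (px,py),(mx,my)=PICK[k],MARK[k]; mx+=dx; my+=dy; z=H[k]+.006
    r.move_to([px,py,.18],q); gripper_to(.080)
    if r.move_l([px,py,z+.002],vel=.12,guard=8): print("contact on way down!",T.current_ee_pos()); return
    gripper_to(.03,40); print("open",T.current_opening(),"F",T.current_finger_force())
    r.move_l([px,py,.18],vel=.15); 
    r.move_to([mx,my,.18],q)
    z+=.010
    r.move_l([mx,my,z+.008],vel=.12); r.hold(.2)
    hit=r.move_l([mx,my,z-.004],vel=.02,guard=3); print("touch",hit,T.current_ee_pos().round(4),"exp z",z)
    gripper_to(.076); r.move_l([mx,my,.18],vel=.15); print("t",T.current_t())
E
python3 - <<'E'
from job import *
for f in(0,1):
    for k in PICK:
        for P in(PICK[k],MARK[k]):
            a=inverse_kinematics([*P,.18],quat(PHI,f)); print(f,k,None if a is None else np.round(a,2))
f=min((0,1),key=lambda f:max(abs(inverse_kinematics([*P,.18],quat(PHI,f))[5]) if inverse_kinematics([*P,.18],quat(PHI,f)) is not None else 9 for d in(PICK,MARK) for P in d.values()))
print("flip",f)
x,y,z=T.current_ee_pos(); r.move_l([x,y,.22])
run(40,f)
im=vision.snapshot("top"); cv2.imwrite("pics/top1.png",im[:,:,::-1])
im=vision.snapshot("scene"); cv2.imwrite("pics/scene1.png",im[:,:,::-1])
E
```

```text
0 40 [-0.01  0.09  1.81 -0.    1.25 -0.09]
0 40 [ 0.1   0.34  1.46 -0.    1.34  0.01]
0 54 [-0.81  0.26  1.59 -0.    1.3  -0.9 ]
0 54 [-0.05  0.34  1.47 -0.    1.33 -0.14]
0 68 [ 0.61  0.26  1.59 -0.    1.29  0.53]
0 68 [-0.2   0.35  1.45 -0.    1.34 -0.28]
0 82 [ 0.28  0.16  1.72 -0.    1.26  0.19]
0 82 [-0.33  0.38  1.4  -0.    1.36 -0.42]
1 40 None
1 40 None
1 54 [-0.81  0.26  1.59 -0.    1.3   2.24]
1 54 None
1 68 [ 0.61  0.26  1.59 -0.    1.29 -2.62]
1 68 None
1 82 None
1 82 None
flip 0
open 0.04939048636081884 F 40.00069856643677
touch True [0.598  0.1282 0.039 ] exp z 0.039
t 11.1
```

The opening read 49 mm where I expected 56 mm, so I'll look.

Run:
```python
import cv2,numpy as np
a=cv2.imread("pics/top1.png")[130:330,180:480];b=cv2.imread("pics/scene1.png")[130:330,230:480]
cv2.imwrite("pics/c2.png",np.vstack([cv2.resize(a,(450,300)),cv2.resize(b,(450,300))]))
```

```text
(no output)
```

View pics/c2.png

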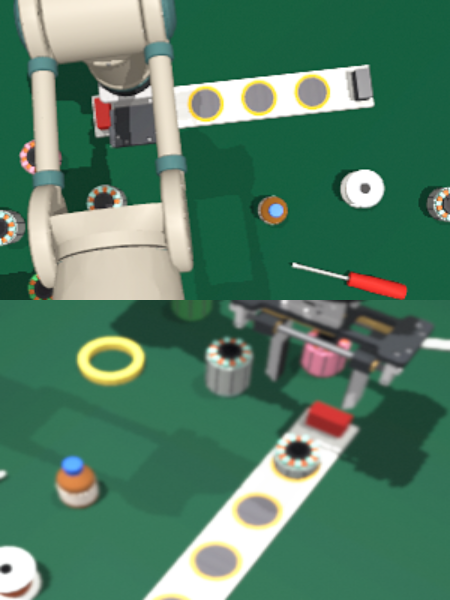

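Stator_40 stands on the mark beside the red stop. I'll move towards the next pick and measure how well it is centred.

```bash
cat >> job.py <<'E'
def collar(c0,z):
    out={}
    for n in("scene","top"):
        I=cv2.cvtColor(vision.snapshot(n),cv2.COLOR_RGB2HSV); c=proj(n,(*c0,z)); u,v=c.astype(int)
        ww=np.zeros((480,640),bool); ww[v-15:v+16,u-15:u+16]=1
        m=(I[...,2]<(75 if n=="scene" else 115))&ww
        if n=="top": m&=I[...,1]<90
        m=cv2.morphologyEx(m.astype(np.uint8),cv2.MORPH_OPEN,np.ones((3,3))); p=blob(m,c,20,14)
        out[n]=None if p is None else onz(n,p,z)[:2].round(4)
    return out
E
python3 - <<'E'
from job import *
r.move_to([*PICK[54],.18],quat(PHI,0))
print(collar(MARK[40],.048))
for n in("scene","top"): cv2.imwrite(f"pics/{n}2.png",vision.snapshot(n)[:,:,::-1])
a=cv2.imread("pics/top2.png")[170:240,240:330];b=cv2.imread("pics/scene2.png")[195:265,350:440]
cv2.imwrite("pics/c3.png",np.vstack([cv2.resize(x,(360,280),interpolation=cv2.INTER_CUBIC) for x in(a,b)]))
E
```

```text
{'scene': array([0.5979, 0.1266]), 'top': array([0.5979, 0.129 ])}
```

View pics/c3.png

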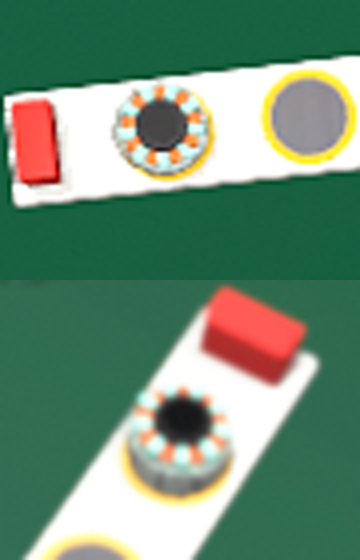

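Stator_40 is upright and within about 1 mm of its mark in both views, so the grasp works. On to the other three.

Run:
```python
from job import *
for k in(54,68,82): run(k,0)
r.move_to([.35,.2,.25],quat(PHI,0))
for k in MARK: print(k,collar(MARK[k],k/1000+.008),[onz(n,proj(n,(*MARK[k],.008)),.008)[:2].round(4) for n in("top",)])
for n in("scene","top"): cv2.imwrite(f"pics/{n}3.png",vision.snapshot(n)[:,:,::-1])
print(T.current_t())
```

```text
open 0.054486553588058706 F 40.00169813632965
touch True [0.6068 0.0383 0.043 ] exp z 0.043000000000000003
t 21.9083
open 0.05506782183081033 F 40.000736117362976
touch True [ 0.614 -0.051  0.05 ] exp z 0.05
t 31.6417
open 0.055301882443067954 F 40.00081479549408
touch True [ 0.6216 -0.1409  0.0581] exp z 0.058
t 40.5583
40 {'scene': array([0.5978, 0.1267]), 'top': array([0.5979, 0.129 ])} [array([0.5985, 0.1282])]
54 {'scene': array([0.6058, 0.0364]), 'top': array([0.6054, 0.0394])} [array([0.6061, 0.0383])]
68 {'scene': array([ 0.6138, -0.0509]), 'top': array([ 0.6132, -0.0485])} [array([ 0.614, -0.051])]
82 {'scene': array([ 0.6214, -0.1403]), 'top': array([ 0.6208, -0.1377])} [array([ 0.6218, -0.1409])]
42.6833
```

View pics/scene3.png

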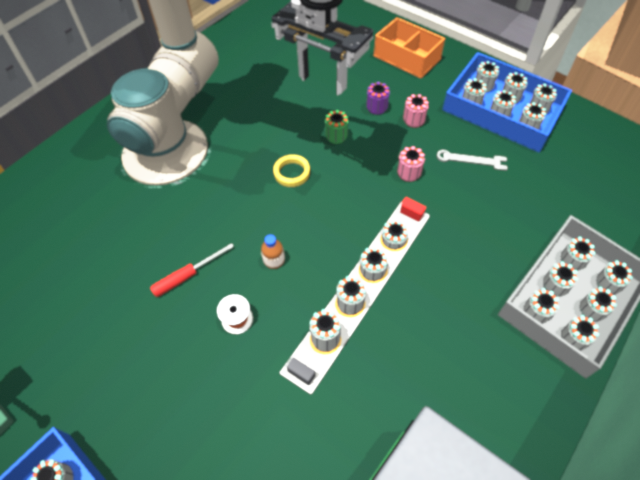

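View pics/top3.png

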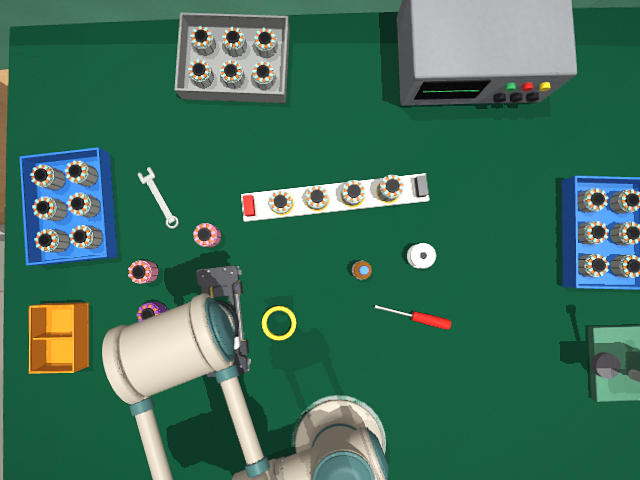

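All four stand upright in order at scene pixels (395,235), (374,265), (350,295) and (325,330), about 1–2 mm from their mark centres. The bottle (272,252), the spool (235,313) and the look-alikes haven't moved, and the arm is clear. Handing in.

```bash
python3 -c "
from plant import r
print(r.sign_off())"
```

```text
the job is handed in; nothing more can be done
None
```

The four loose stators stand upright on the strip's marks, shortest by the red stop to tallest by the grey stop, each about 1–2 mm off its mark centre; spool and bottle were not moved, and the job was handed in at about 43 s.

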